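Empty the washing basket and uncap the rinse tank

ROBOT

A 6-joint arm with a two-finger parallel gripper is mounted at the origin on the work surface. World frame = base frame: x ahead of the robot, y to its left, z up, the work surface at z = 0. Lengths are in m, angles in rad, forces in N, time in s.
With the tool pointing down it reaches from about 0.4 to 0.925 m from the base axis. Payload 3.4 kg.
Tool frame: the origin (TCP) lies midway between the tips of the shut fingers; the grasp point (between the pads) lies 19 mm behind it (robot.tcp_to_grasp is the distance from the TCP to the grasp point, in m); z points along the fingers, y is the line along which they close (so a half turn about z gives the same grasp; the last joint's range is limited). The gripper opens to 85 mm and grips with 20 to 120 N. Pads are 22 mm wide; open, the fingers measure 114 mm over their backs; the gripper's body (76 mm by 85 mm) begins 54 mm behind the grasp point. The pads swing forward as they close: fully open they stand 13 mm farther back than shut.
Start: joints at [-1.347, 0.307, 1.506, -0, 1.328, -0.073], TCP at [0.168, -0.55, 0.203] pointing down, gripper open.
Joint ranges: [-3.12, 3.12], [-1.05, 2.28], [0.14, 2.33], [-1.42, 4.57], [0.1, 2.73], [-2.68, 2.68]. Speed limits (rad/s): [2.57, 2.57, 3.14, 3.14, 3.14, 3.14].

INTERFACE

Orientations are given as a 3x3 rotation matrix whose columns are the frame's x, y, z axes.
In Python, from bench import robot gives the robot as it stands.
- The arm moves only by the shell command python3 -m inch 'ROWS' [FORCE]. ROWS is a JSON object whose one key "rows" holds a list of rows, each a list of 7 numbers: the opening, from 0 (shut) to 1 (fully open), then the shift along the tool's x, y, z in units of 60 mm (1.0 is 60 mm), then the turn, a rotation vector about the tool's x, y, z in degrees. In form: {"rows": [[grip, tx, ty, tz, wx, wy, wz], ...]}. A call has 1 to 20 rows; each row shifts and turns the commanded pose from where the row before left it, along the tool's axes as they then stand; what a row does not reach is not made up. A row lasts 1/8 s, in which the tool goes at most 62.5 mm and 10.7 degrees, less where a joint would pass 70% of its speed; a pose out of reach is approached as far as the arm can. A call is refused whole if a number of a shift passes 1 or a number of a turn 10.7, either way. A call with a gripper value outside its range is refused whole. The fingers move at their own pace and stop on an object; FORCE is the grip in N (left out, the last holds). Time passes only in rows, so rows that do not move let the fingers close. It gives the time, the measured TCP pose, the force, the opening and the grip force at its end, in the units of the state.
- robot.get_state(): the state, without advancing time (a new reading comes with each control period).
- robot.camera(name): name is "scene" or "top" or "wrist"; returns the picture (420x560x3 uint8, red, green, blue); there is no depth.
- robot.calibration(name): a dict with "fx", "fy", "cx", "cy" (pixels), "dist" ([k1, k2, p1, p2, k3] as OpenCV has them; the pictures are not rectified), "world_to_cam" (4x4, takes a point from world to camera coordinates). Camera axes: x right, y up, looking along -z (the intrinsics and any distortion apply to the point x, -y, -z); pixel columns grow to the right and rows downward; lengths in m; the calibration is good to about 2 mm. A picture is of the moment at which its call begins: read the wrist's pose just before it. calibration takes no time and is no camera call; for the wrist camera it gives the pose at the moment of the call.
- robot.hand_in(): hands the job in; it is judged then, once.
The state is a dict: "t": time; "joint_pos": joint angles; "dq": joint speeds; "tau": joint torques, N m; "eef_pos": TCP position; "eef_rot": TCP orientation; "ft_force": force on the tool from outside, world axes, zero at the start; "moment": the same for the moment, N m; "finger_gap": finger opening in m; "finger_force": force on a finger pad.
Only numpy, scipy, OpenCV 4.12 (cv2) and the standard library are available. Lean on these libraries where they do the work, as an engineer would, in place of code of your own. Each camera call takes 0.05 s, during which the arm holds its last target. There are 200 camera calls.

TASK

Turn the parts washer round for its next batch: swing the steel basket over by its bail until all four bracelet links have dropped into the tray below it, and swing it back fully upright. Then unscrew the cap of the square tank, ready for refilling: its thread may be left- or right-handed, so feel which way it loosens. Finish while still holding that cap in the gripper, level, straight above its neck and about 6 cm up, without disturbing the round tank's cap or the watch, loupe and upright hand tool that lie near.

Things in the scene. Friction and masses are not known exactly. Their poses are not given: they have to be found in the camera images.
- stand: fixed tipping stand: aluminium catch tray 200 (own x) x 130 (own y) mm, walls 35 mm high, 4 mm thick, and two grey uprights (105 mm high, at own y = +-71 mm) that carry the basket. Origin: centre of the tray's underside, on the table; z up. The basket's hinge axis runs along own y at own x = -40 mm, z = 95 mm
- basket (a joint): tilt (rad) of the steel basket (open cup, 74 mm wide at the rim, 75 mm high) in the stand: 0 = upright, at its stop; grows as it tips towards the stand's own +x, to a stop at 2.55. Friction (0.08 N m) keeps it where it is left; the links slide out beyond about 2.3 rad
- bar (a point): middle of the basket's bail: a round steel bar 8 mm thick, 96 mm long, parallel to the hinge axis (stand's y), 100 mm from it, rigid with the basket. At joint 0 it leans 70 deg from vertical to the stand's -x, at 2.5 rad 73 deg to +x. Pinched from above (fingers closing along the stand's x) it turns between the pads while the hand, still pointing down, follows the arc
- link0: one of four like steel bracelet links, 16 x 12 x 9 mm, 13 g, at the start in the basket; origin at the centre of its underside
- link1: one of four like steel bracelet links, 16 x 12 x 9 mm, 13 g, at the start in the basket; origin at the centre of its underside
- link2: one of four like steel bracelet links, 16 x 12 x 9 mm, 13 g, at the start in the basket; origin at the centre of its underside
- link3: one of four like steel bracelet links, 16 x 12 x 9 mm, 13 g, at the start in the basket; origin at the centre of its underside
- tank_square: fixed white square tank, 92 x 92 x 70 mm, on a dark 15 mm base plate together with the round tank (centres 150 mm apart, places swap). Origin: centre of its underside, 15 mm above the table. On its top is a grey neck 47 mm wide, 28 mm high
- mouth (a point): centre of the rim of the square tank's neck, 98 mm above the tank's origin; the cap's origin sits here while it is on. Thread hand: left or right, unknown, hidden, drawn each time. The wrong way the cap stops hard within 15 deg; the right way it turns easily, rises 2 mm and comes straight out after 65 to 115 deg (stop at 120). Before that it lifts only 2 mm
- cap_square: black ribbed round cap on the square tank: 50 mm diameter, 24 mm high, 60 g. Origin on its axis at the underside of its rim, 24 mm below its top; z up. Below that a 16 mm stem with two lugs (37 mm across) reaches 19.5 mm into the neck. A 30 N grip slips round it at 0.6 to 0.8 N m; turning freely takes under 0.2. Thread: see mouth
- cap_round: like cap on the round white tank (94 mm diameter, same height), thread of the other hand: leave it alone; origin as for the other cap
- watch: a bystander: wristwatch lying flat, 42 mm case 11 mm high, straps along its own x, 145 mm over all; origin at the centre of its underside
- loupe: a bystander: black eye loupe standing on the table, 36 mm wide, 30 mm high, between the stand and the tanks; origin at the centre of its underside
- holder: a bystander: slim aluminium hand tool standing upright between the stand and the tanks, 24 mm wide, 90 mm high; origin at the centre of its underside
Things that resemble listed ones, but are neither listed nor needed, are in the scene too. What is shaped like the cap_square but orange or turquoise is not meant.

How it is judged:
By the outcome, as a careful person would: the job done as asked, in the order asked, and still so for the second after the job is handed in, while the arm keeps its last pose, push and grip.
It also fails if it takes over 61 s, if anything falls off the work surface, if the arm or the gripper's body presses on something with over 40 N, if the wrist force passes 120 N, or if a joint passes its speed limit or range.

## Working session

There is one attempt and no reset: what is moved stays moved. The work goes in short steps, Python scripts to look and compute and a shell command to move; the robot and the scene stay as the last step left them, time stands still between calls to the robot, and variables do not carry over. Pictures are saved under pics/ and viewed, at most 13 in all, crops included, and the job is handed in when it is done.

```bash
ls; mkdir -p pics; python3 - <<'E'
from bench import robot
import cv2
s=robot.get_state();print(s['t'],s['eef_pos'],s['eef_rot'],s['finger_gap'])
for n in ['scene','top']:
    im=robot.camera(n); cv2.imwrite(f'pics/{n}0.png',im[:,:,::-1])
    c=robot.calibration(n);print(n,{k:(v if k!='world_to_cam' else __import__('numpy').round(v,3).tolist()) for k,v in c.items()})
E
```

```text
pics
0.0 [ 0.16798622 -0.54911275  0.20188895] [[ 9.56268236e-01  2.92490804e-01 -4.35365623e-04]
 [ 2.92491080e-01 -9.56266162e-01  1.99898558e-03]
 [ 1.68359486e-04 -2.03890698e-03 -9.99997907e-01]] 0.08504042865333823
scene {'fx': 400.76285052359043, 'fy': 400.76285052359043, 'cx': 280.4102359296658, 'cy': 207.9807766376686, 'dist': array([0.03298599, 0.        , 0.        , 0.        , 0.        ]), 'world_to_cam': [[0.693, 0.721, -0.017, -0.409], [-0.569, 0.561, 0.602, 0.245], [0.443, -0.408, 0.798, -1.087], [0.0, 0.0, 0.0, 1.0]]}
top {'fx': 415.5721865723528, 'fy': 415.5721865723528, 'cx': 282.25863994687035, 'cy': 210.28468038656155, 'dist': array([-0.02947027,  0.        ,  0.        ,  0.        ,  0.        ]), 'world_to_cam': [[0.018, -1.0, -0.012, 0.022], [0.986, 0.015, 0.168, -0.561], [-0.168, -0.015, 0.986, -0.832], [0.0, 0.0, 0.0, 1.0]]}
```

View pics/top0.png

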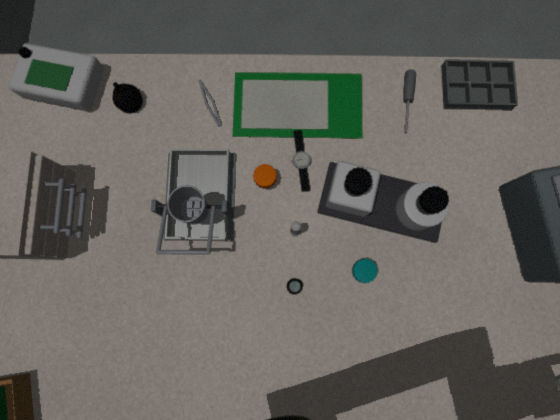

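View pics/scene0.png

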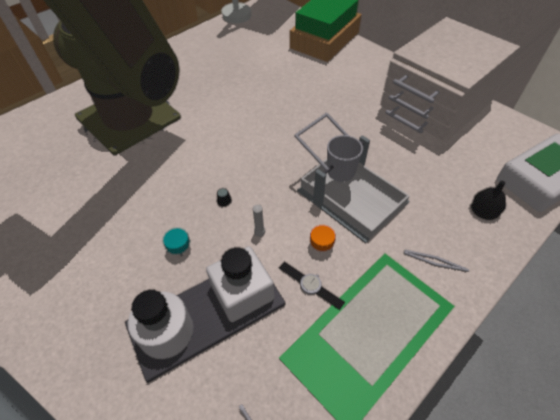

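The top view shows the stand at about (200,195) with the bail bar at (184,252), the square tank's cap at (358,181) and the round one's at (433,200). The watch is at (302,160), the holder at (296,228) and the loupe at (295,286). I'll enlarge the stand and the caps.

```bash
python3 - <<'E'
import cv2,numpy as np
t=cv2.imread('pics/top0.png');s=cv2.imread('pics/scene0.png')
def crop(im,x,y,w,h,k):return cv2.resize(im[y:y+h,x:x+w],None,fx=k,fy=k,interpolation=cv2.INTER_CUBIC)
a=crop(t,145,140,100,130,4);b=crop(t,315,150,100,75,4) # 400x520 , 400x300
c=crop(s,285,100,133,100,3)
r=np.vstack([b,cv2.resize(c,(400,300))])
o=np.zeros((600,800,3),np.uint8);o[:520,:400]=a;o[:600,400:]=r
cv2.imwrite('pics/crop1.png',o)
E
```

```text
(no output)
```

View pics/crop1.png

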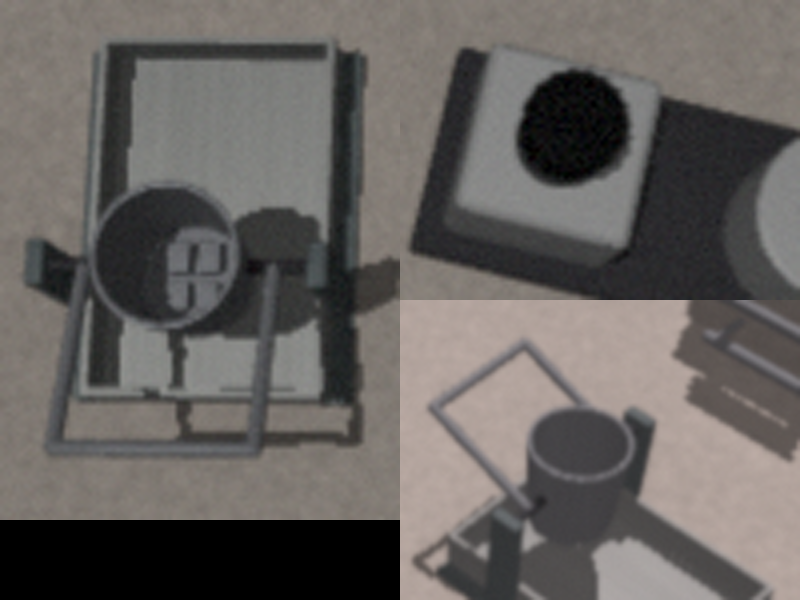

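The crop shows the bail bar's corners at top pixels (157.5,252) and (209.5,252). The upright tops are near (154,202) and (224,203). The cap covers x 344–372.5 and y 167–196.5 in the top view. Next I fit the poses.

```bash
cat > h.py <<'E'
import numpy as np,cv2
from bench import robot
from scipy.optimize import least_squares
def proj(n,P):
    c=robot.calibration(n);T=np.array(c['world_to_cam']);P=np.atleast_2d(P)
    q=P@T[:3,:3].T+T[:3,3];q=q*[1,-1,-1]
    K=np.array([[c['fx'],0,c['cx']],[0,c['fy'],c['cy']],[0,0,1]])
    return cv2.projectPoints(q.reshape(-1,1,3),np.zeros(3),np.zeros(3),K,np.array(c['dist']))[0].reshape(-1,2)
def cyl(x,y,r,z0,z1):
    a=np.linspace(0,2*np.pi,72)
    return np.vstack([np.c_[x+r*np.cos(a),y+r*np.sin(a),0*a+z] for z in (z0,z1)])
def stand(p,P):
    c,s=np.cos(p[2]),np.sin(p[2]);P=np.array(P,float)
    return P@np.array([[c,s,0],[-s,c,0],[0,0,1]])+[p[0],p[1],0]
def rel(target):  # shift in tool axes, units, from measured pose
    s=robot.get_state();return (np.array(s['eef_rot']).T@(np.array(target)-s['eef_pos'])/0.06).round(3)
E
python3 - <<'E'
from h import *
b=.048;xb=-.134;zb=.129
M=[[xb,b,zb],[xb,-b,zb],[-.04,.071,.105],[-.04,-.071,.105],[.1,.065,.035],[.1,-.065,.035],[-.1,.065,.035]]
top=np.array([[52,447],[257,447],[36,249],[318,253],[99,42],[337,41],[80,397]])/4+[145,140]
sc=np.array([[525,347],[434,408],[640,413],[505,518]])
sc=np.c_[(sc[:,0]-400)/3+285,(sc[:,1]-300)/3+100]
def f(p):
    W=stand(p,M);return np.r_[(proj('top',W)-top).ravel(),(proj('scene',W[:4])-sc).ravel()]
r=least_squares(f,[.55,.17,0],loss='soft_l1');print('stand',r.x.round(4));print(r.fun.reshape(-1,2).round(1).tolist())
def bb(n,x,y):
    q=proj(n,cyl(x,y,.025,.113,.137));return (q.min(0)+q.max(0))/2,np.ptp(q,axis=0)
g=lambda p:np.r_[bb('top',*p)[0]-[358.4,181.75],bb('scene',*p)[0]-[237,264]]
r2=least_squares(g,[.6,-.2]);print('cap',r2.x.round(4),r2.fun.round(1),bb('top',*r2.x)[1],bb('scene',*r2.x)[1])
print('bar0',stand(r.x,[[-.134,0,.129]]).round(4),'hinge',stand(r.x,[[-.04,0,.095]]).round(4))
s=robot.get_state();print(np.degrees(np.arctan2(s['eef_rot'][1][0],s['eef_rot'][0][0])),'yaw stand deg',np.degrees(r.x[2]))
E
```

```text
stand [0.599  0.2167 0.0071]
[[0.5, -0.5], [-0.4, 0.1], [-0.4, 2.5], [0.0, 2.1], [0.5, -2.1], [-0.5, -1.6], [0.0, -0.9], [-0.5, -1.3], [-0.7, -0.2], [-0.2, 0.4], [0.6, 0.0]]
cap [ 0.609  -0.1169] [ 0.2 -1.4 -0.7 -1.1] [27.74180145 27.90845452] [31.47708807 33.5013546 ]
bar0 [[0.465  0.2157 0.129 ]] hinge [[0.559  0.2164 0.095 ]]
17.003503120728237 yaw stand deg 0.4053222785500787
```

```bash
python3 -m inch '{"rows":[[0.6,0,0,-0.12,0,0,-10.5],[0.6,0,0,-0.12,0,0,-10.5],[0.6,0,0,-0.12,0,0,-10.5],[0.6,0,0,-0.12,0,0,-10.5],[0.6,0,0,-0.12,0,0,-10.5],[0.6,0,0,-0.12,0,0,-10.5],[0.6,0,0,-0.12,0,0,-10.5],[0.6,0.5,0.55,0,0,0,0],[0.6,0.5,0.55,0,0,0,0],[0.6,0.5,0.55,0,0,0,0],[0.6,0.5,0.55,0,0,0,0],[0.6,0.5,0.55,0,0,0,0],[0.6,0.5,0.55,0,0,0,0],[0.6,0.5,0.55,0,0,0,0],[0.6,0.5,0.55,0,0,0,0],[0.6,0.5,0.55,0,0,0,0],[0.6,0.5,0.55,0,0,0,0]]}' 40; python3 -c "
from h import *
print(rel([.465,.2157,.25]))"
```

```text
t: 2.22
eef_pos: [0.4962, -0.2457, 0.2528]
eef_rot: [[-0.009, 1.0, -0.001], [1.0, 0.009, 0.0], [0.0, -0.001, -1.0]]
ft_force: [0.3, -0.4, 0.3]
finger_gap: 0.051
finger_force: 0.0
[ 7.695 -0.451  0.049]
```

```bash
python3 -m inch '{"rows":[[0.6,0.64,-0.04,0,0,0,0],[0.6,0.64,-0.04,0,0,0,0],[0.6,0.64,-0.04,0,0,0,0],[0.6,0.64,-0.04,0,0,0,0],[0.6,0.64,-0.04,0,0,0,0],[0.6,0.64,-0.04,0,0,0,0],[0.6,0.64,-0.04,0,0,0,0],[0.6,0.64,-0.04,0,0,0,0],[0.6,0.64,-0.04,0,0,0,0],[0.6,0.64,-0.04,0,0,0,0],[0.6,0.64,-0.04,0,0,0,0],[0.6,0.64,-0.04,0,0,0,0],[0.6,0,0,0,0,0,0]]}'; python3 - <<'E'
from h import *
print(rel([.465,.2157,.11]))
im=robot.camera('wrist')[:,:,::-1].copy()
q=proj('wrist',[[.465,.2157+d,.129] for d in(-.048,0,.048)]);print(q)
for p in q: cv2.circle(im,tuple(int(v) for v in p),3,(0,0,255),1)
cv2.imwrite('pics/w1.png',im)
E
```

```text
t: 3.85
eef_pos: [0.462, 0.2157, 0.2527]
eef_rot: [[-0.012, 1.0, -0.001], [1.0, 0.012, 0.0], [0.0, -0.001, -1.0]]
ft_force: [0.2, -0.1, -0.9]
finger_gap: 0.0515
finger_force: 0.0
[-1.000e-03  5.200e-02  2.378e+00]
[[280.7038552  241.27616891]
 [281.34382771 195.66839811]
 [282.03734699 145.96952852]]
```

View pics/w1.png

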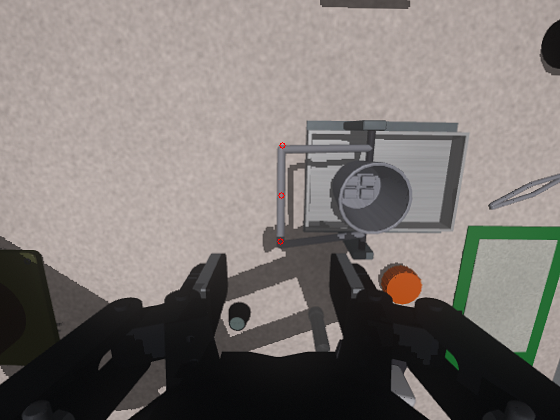

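The wrist view confirms the bar: my projected points at (281,146), (281,196) and (281,241) sit on it. Now I descend and pinch.

```bash
python3 -m inch '{"rows":[[0.6,0,0.05,0.34,0,0,0],[0.6,0,0,0.34,0,0,0],[0.6,0,0,0.34,0,0,0],[0.6,0,0,0.34,0,0,0],[0.6,0,0,0.34,0,0,0],[0.6,0,0,0.34,0,0,0],[0.6,0,0,0.34,0,0,0],[0.6,0,0,0,0,0,0],[0,0,0,0,0,0,0],[0,0,0,0,0,0,0],[0,0,0,0,0,0,0],[0,0,0,0,0,0,0],[0,0,0,0,0,0,0]]}' 25; python3 - <<'E'
from h import *
s=robot.get_state();print(s['moment'],s['eef_pos'])
p=[.599,.2167,.0071]
# arc waypoints from 0 to 2.5, shifts in tool axes
h=np.array([.559,0,.095]);R=np.array(s['eef_rot'])
th=np.linspace(0,2.5,21);a=np.radians(-70)+th
B=np.c_[.1*np.sin(a),0*a,.1*np.cos(a)];D=np.diff(B,axis=0)@R/.06
print(D.round(2).tolist())
E
```

```text
t: 5.52
eef_pos: [0.4656, 0.2136, 0.1106]
eef_rot: [[-0.009, 1.0, 0.0], [1.0, 0.009, 0.0], [0.0, 0.0, -1.0]]
ft_force: [0.3, 0.1, -0.1]
finger_gap: 0.0
finger_force: 0.0
[ 0.0042636   0.02883867 -0.04179565] [0.46564575 0.21364139 0.11058266]
[[-0.0, 0.08, -0.19], [-0.0, 0.11, -0.18], [-0.0, 0.13, -0.16], [-0.0, 0.15, -0.15], [-0.0, 0.16, -0.13], [-0.0, 0.18, -0.11], [-0.0, 0.19, -0.08], [-0.0, 0.2, -0.06], [-0.0, 0.21, -0.03], [-0.0, 0.21, -0.01], [-0.0, 0.21, 0.02], [-0.0, 0.2, 0.04], [-0.0, 0.2, 0.07], [-0.0, 0.19, 0.09], [-0.0, 0.17, 0.12], [-0.0, 0.16, 0.14], [-0.0, 0.14, 0.16], [-0.0, 0.12, 0.17], [-0.0, 0.1, 0.18], [-0.0, 0.07, 0.2]]
```

The gap reads 0, so the pinch missed the bar. I'll look.

```bash
python3 - <<'E'
from h import *
im=robot.camera('scene')[:,:,::-1][80:220,260:440];w=robot.camera('wrist')[:,:,::-1]
o=np.zeros((600,800,3),np.uint8);o[:311,:400]=cv2.resize(im,(400,311),interpolation=cv2.INTER_CUBIC);o[:300,400:]=cv2.resize(w,(400,300));
t=robot.camera('top')[:,:,::-1][140:270,130:250];o[311:600,:267]=cv2.resize(t,(267,289));o[300:600,400:]=cv2.resize(w[120:345,150:450],(400,300))
cv2.imwrite('pics/m.png',o)
E
```

```text
(no output)
```

View pics/m.png

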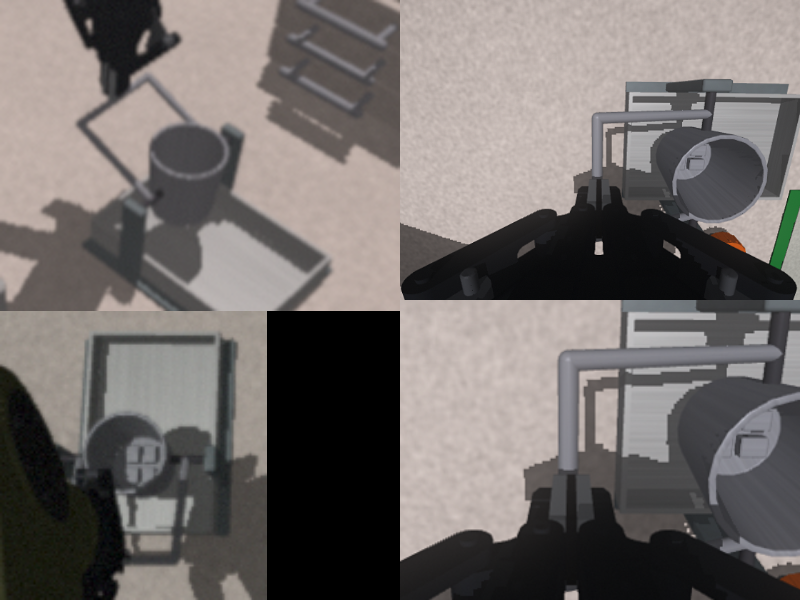

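The wrist view shows the pads shut in line with the bar, and the bar looks unmoved. I'll triangulate its true height.

```bash
python3 - <<'E'
from h import *
s=robot.get_state();p=np.array(s['eef_pos'])
print('tip in scene crop',(proj('scene',[p,p+[0,0,.019]])-[260,80])*2.222)
print('wrist crop tip,grasp',(proj('wrist',[p,p+[0,0,.019]])-[150,120])/.75+[400,300])
ob=[('top',[209.25,251.75]),('scene',[296,135.5])],[('top',[158,251.75]),('scene',[327,115.5]),('wrist',[275.3,163])]
for o in ob:
    r=least_squares(lambda P:np.concatenate([proj(n,P)[0]-q for n,q in o]),[.465,.21,.129]);print(r.x.round(4),r.fun.round(1))
E
```

```text
tip in scene crop [[111.95192979 115.46151292]
 [112.81180327 100.66240744]]
wrist crop tip,grasp [[571.0115914  464.69996588]
 [571.0301681  482.03675193]]
[0.4658 0.1673 0.1302] [-0.3 -0.2 -0.3  0.1]
[0.4638 0.2637 0.1273] [ 0.8  0.  -1.2 -0.7  0.3 -0.3]
```

```bash
python3 - <<'E'
from h import *
a=robot.camera('scene')[:,:,::-1][95:151,290:340];w=robot.camera('wrist')[:,:,::-1][210:290,245:305]
o=np.hstack([cv2.resize(a,(400,448),interpolation=cv2.INTER_CUBIC),cv2.resize(w,(336,448),interpolation=cv2.INTER_CUBIC)])
cv2.imwrite('pics/m2.png',np.clip(o*1.8,0,255).astype('uint8'))
s=robot.get_state();print(s['t'],s['eef_pos'],s['finger_gap'],s['finger_force'],robot.tcp_to_grasp)
E
```

```text
5.775 [0.46558944 0.2135944  0.11039299] -6.450798466668769e-05 0.0 0.0187
```

View pics/m2.png

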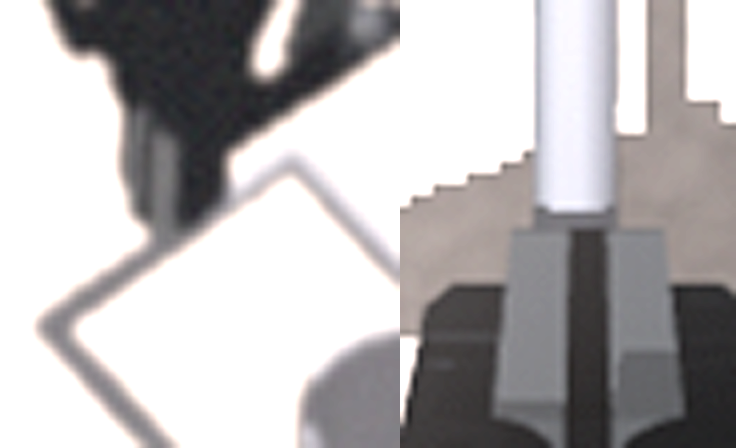

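The picture shows the fingertips ending at bar height, about 18 mm higher than the TCP reading suggests. I'll open, go 18 mm lower and close again.

```bash
python3 -m inch '{"rows":[[0.5,0,0,0,0,0,0],[0.5,0,0,0,0,0,0],[0.5,0,0,0,0,0,0],[0.5,0,0,0.15,0,0,0],[0.5,0,0,0.15,0,0,0],[0.5,0,0,0,0,0,0],[0,0,0,0,0,0,0],[0,0,0,0,0,0,0],[0,0,0,0,0,0,0],[0,0,0,0,0,0,0]]}' 25; python3 - <<'E'
from h import *
a=robot.camera('scene')[:,:,::-1][95:151,290:340];w=robot.camera('wrist')[:,:,::-1][150:310,215:335]
o=np.hstack([cv2.resize(a,(400,448),interpolation=cv2.INTER_CUBIC),cv2.resize(w,(336,448),interpolation=cv2.INTER_CUBIC)])
cv2.imwrite('pics/m3.png',np.clip(o*1.5,0,255).astype('uint8'))
s=robot.get_state();print(s['t'],s['eef_pos'],s['finger_gap'],s['finger_force'],s['ft_force'])
E
```

```text
t: 7.02
eef_pos: [0.4643, 0.2136, 0.0924]
eef_rot: [[-0.009, 1.0, -0.002], [1.0, 0.009, 0.0], [0.0, -0.002, -1.0]]
ft_force: [-4.9, 0.1, 3.8]
finger_gap: 0.0065
finger_force: 25.2
7.125 [0.4643312  0.21357461 0.09244255] 0.006473036603229964 25.184043645858765 [-4.71735157  1.52546934  4.45274932]
```

View pics/m3.png

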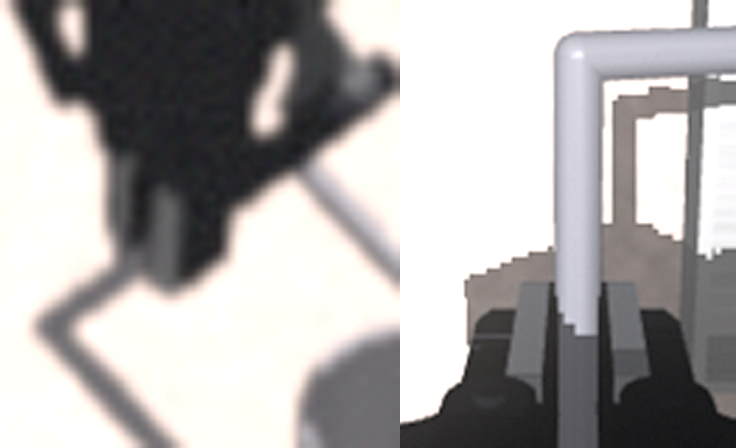

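The bar is now held, with the pads just below it. The real tips sit about 18 mm above the reported TCP, so I'll use that offset from here on. Now the swing's first half.

```bash
python3 -m inch '{"rows":[[0,0,0.08,-0.19,0,0,0],[0,0,0.11,-0.18,0,0,0],[0,0,0.13,-0.16,0,0,0],[0,0,0.15,-0.15,0,0,0],[0,0,0.16,-0.13,0,0,0],[0,0,0.18,-0.11,0,0,0],[0,0,0.19,-0.08,0,0,0],[0,0,0.20,-0.06,0,0,0],[0,0,0.21,-0.03,0,0,0],[0,0,0.21,-0.01,0,0,0],[0,0,0,0,0,0,0]]}' 30
```

```text
t: 8.5
eef_pos: [0.566, 0.2141, 0.1591]
eef_rot: [[-0.008, 1.0, 0.004], [1.0, 0.008, -0.0], [-0.0, 0.004, -1.0]]
ft_force: [0.0, -1.6, 6.2]
finger_gap: 0.0062
finger_force: 30.4
```

```bash
python3 -m inch '{"rows":[[0,0,0.21,0.02,0,0,0],[0,0,0.20,0.04,0,0,0],[0,0,0.20,0.07,0,0,0],[0,0,0.19,0.09,0,0,0],[0,0,0.17,0.12,0,0,0],[0,0,0.16,0.14,0,0,0],[0,0,0.14,0.16,0,0,0],[0,0,0.12,0.17,0,0,0],[0,0,0.10,0.18,0,0,0],[0,0,0.07,0.2,0,0,0],[0,0,0,0,0,0,0],[0,0,0,0,0,0,0]]}'; python3 - <<'E'
from h import *
a=robot.camera('scene')[:,:,::-1][90:240,270:430];w=robot.camera('wrist')[:,:,::-1]
o=np.hstack([cv2.resize(a,(400,375),interpolation=cv2.INTER_CUBIC),cv2.resize(w,(400,375))])
cv2.imwrite('pics/m4.png',np.clip(o*1.3,0,255).astype('uint8'))
E
```

```text
t: 10.0
eef_pos: [0.6553, 0.2149, 0.0858]
eef_rot: [[-0.009, 1.0, -0.003], [1.0, 0.009, -0.001], [-0.001, -0.003, -1.0]]
ft_force: [-3.4, -3.6, 0.2]
finger_gap: 0.0066
finger_force: 29.4
```

View pics/m4.png

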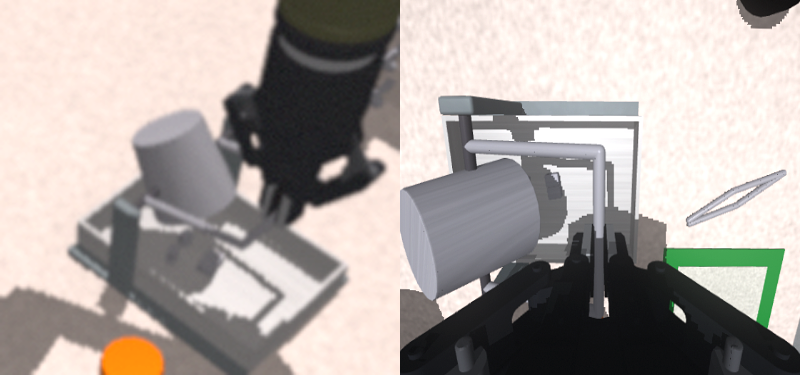

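The basket is inverted at about 2.5 rad and links are lying in the tray near (180,245) and (205,262). I'll nudge it to the stop, dwell briefly, then start back.

```bash
python3 -m inch '{"rows":[[0,0,0.02,0.06,0,0,0],[0,0,0,0,0,0,0],[0,0,0,0,0,0,0],[0,0,0,0,0,0,0],[0,0,0,0,0,0,0],[0,0,-0.02,-0.06,0,0,0],[0,0,-0.07,-0.20,0,0,0],[0,0,-0.10,-0.18,0,0,0],[0,0,-0.12,-0.17,0,0,0],[0,0,-0.14,-0.16,0,0,0],[0,0,-0.16,-0.14,0,0,0],[0,0,-0.17,-0.12,0,0,0],[0,0,-0.19,-0.09,0,0,0],[0,0,-0.20,-0.07,0,0,0],[0,0,-0.20,-0.04,0,0,0],[0,0,-0.21,-0.02,0,0,0],[0,0,0,0,0,0,0]]}'; python3 - <<'E'
from h import *
t=robot.camera('top')[:,:,::-1];cv2.imwrite('pics/t5.png',t)
w=robot.camera('wrist')[:,:,::-1];cv2.imwrite('pics/w5.png',w)
E
```

```text
t: 12.22
eef_pos: [0.5656, 0.2148, 0.1634]
eef_rot: [[-0.009, 1.0, 0.01], [1.0, 0.009, 0.002], [0.001, 0.01, -1.0]]
ft_force: [-0.2, -6.2, 12.8]
finger_gap: 0.006
finger_force: 32.1
```

```bash
python3 -m inch '{"rows":[[0,0,-0.21,0.01,0,0,0],[0,0,-0.21,0.03,0,0,0],[0,0,-0.20,0.06,0,0,0],[0,0,-0.19,0.08,0,0,0],[0,0,-0.18,0.11,0,0,0],[0,0,-0.16,0.13,0,0,0],[0,0,-0.15,0.15,0,0,0],[0,0,-0.13,0.16,0,0,0],[0,0,-0.11,0.18,0,0,0],[0,0,-0.08,0.19,0,0,0],[0,0,0,0.04,0,0,0],[0,0,0,0,0,0,0]]}'
```

```text
t: 13.82
eef_pos: [0.4643, 0.2142, 0.0924]
eef_rot: [[-0.009, 1.0, -0.001], [1.0, 0.009, 0.001], [0.001, -0.001, -1.0]]
ft_force: [-8.4, -4.3, 20.5]
finger_gap: 0.0063
finger_force: 36.8
```

```bash
python3 -m inch '{"rows":[[0.5,0,0,0,0,0,0],[0.5,0,0,0,0,0,0],[0.5,0,0,0,0,0,0],[0.5,0,0,-0.2,0,0,0],[0.5,0,0,-0.4,0,0,0],[0.5,0,0,-0.5,0,0,0],[0.5,0,0,-0.5,0,0,0],[0.5,0,0,-0.5,0,0,0],[0.5,0,0,-0.3,0,0,0],[0.5,0,0,0,0,0,0]]}'; python3 - <<'E'
from h import *
t=robot.camera('top')[:,:,::-1][140:270,145:245];w=robot.camera('wrist')[:,:,::-1][60:330,240:560]
s=robot.camera('scene')[:,:,::-1][80:240,260:430]
o=np.zeros((600,800,3),np.uint8);o[:520,:400]=cv2.resize(t,(400,520),interpolation=cv2.INTER_CUBIC);o[:337,400:]=cv2.resize(w,(400,337));o[337:,400:680]=cv2.resize(s,(280,263))
cv2.imwrite('pics/t6.png',np.clip(o*1.3,0,255).astype('uint8'))
E
```

```text
t: 15.08
eef_pos: [0.4669, 0.2141, 0.2361]
eef_rot: [[-0.009, 1.0, 0.004], [1.0, 0.009, 0.002], [0.002, 0.004, -1.0]]
ft_force: [-0.4, 0.3, -0.2]
finger_gap: 0.0428
finger_force: 0.0
```

View pics/t6.png

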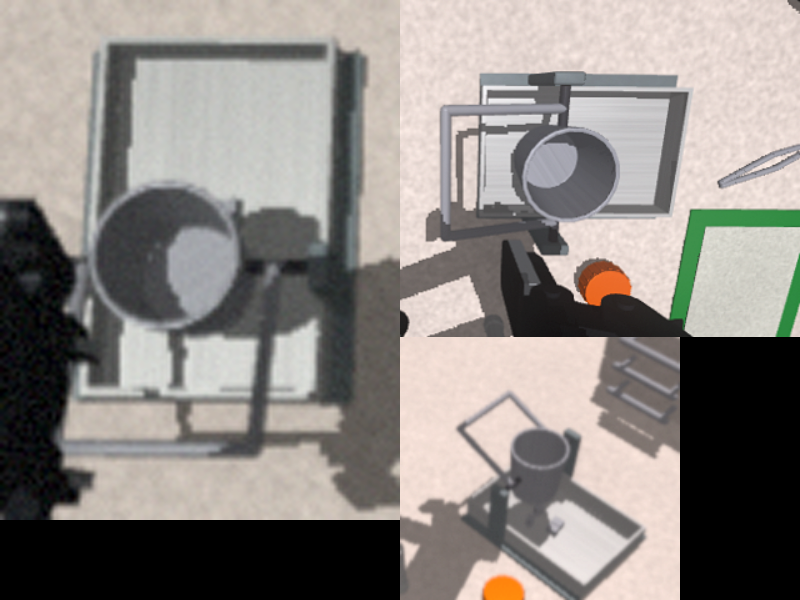

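The basket is upright and empty: its bar is back at crop row 448. The links lie in the tray below it, at about (540,522) in the lower right inset. Next I move above the square cap.

```bash
python3 -m inch '{"rows":[[1,-0.55,0.24,0,0,0,0],[1,-0.55,0.24,0,0,0,0],[1,-0.55,0.24,0,0,0,0],[1,-0.55,0.24,0,0,0,0],[1,-0.55,0.24,0,0,0,0],[1,-0.55,0.24,0,0,0,0],[1,-0.55,0.24,0,0,0,0],[1,-0.55,0.24,0,0,0,0],[1,-0.55,0.24,0,0,0,0],[1,-0.55,0.24,0,0,0,0],[1,0,0,0,0,0,0],[1,0,0,0,0,0,0]]}' 35; python3 - <<'E'
from h import *
q=proj('wrist',cyl(.609,-.1169,.025,.137,.1371)[:72])
im=robot.camera('wrist')[:,:,::-1].copy()
print(robot.get_state()['joint_pos'].__repr__(), q.min(0),q.max(0))
for p in q[::2]: cv2.circle(im,tuple(int(round(v)) for v in p),1,(0,0,255),-1)
cv2.imwrite('pics/w7.png',cv2.resize(np.clip(im*1.5,0,255).astype('uint8')[60:360,130:530],(800,600)))
E
```

```text
t: 16.73
eef_pos: [0.6116, -0.1146, 0.2326]
eef_rot: [[-0.008, 1.0, -0.003], [1.0, 0.008, 0.001], [0.001, -0.003, -1.0]]
ft_force: [-1.1, 0.2, -0.5]
finger_gap: 0.0854
finger_force: 0.0
array([-2.52885580e-01,  3.54191563e-01,  1.35556694e+00,  5.54800683e-04,
        1.43426628e+00, -2.62062503e-01]) [247.92609829 179.29693053] [303.40738022 233.00863069]
```

View pics/w7.png

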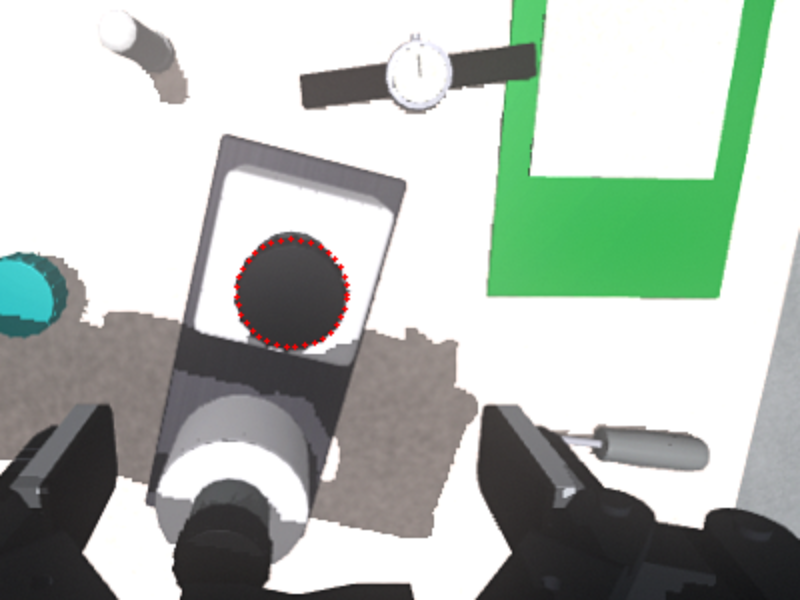

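The wrist view shows the black cap at display (292,290), within about 2 mm of my projected circle. Now I descend and grip it.

```bash
python3 -m inch '{"rows":[[1,-0.02,-0.04,0.35,0,0,0],[1,0,0,0.4,0,0,0],[1,0,0,0.4,0,0,0],[1,0,0,0.4,0,0,0],[1,0,0,0.4,0,0,0],[1,0,0,0.3,0,0,0],[1,0,0,0.2,0,0,0],[1,0,0,0,0,0,0],[0,0,0,0,0,0,0],[0,0,0,0,0,0,0],[0,0,0,0,0,0,0],[0,0,0,0,0,0,0],[0,0,0,0,0,0,0]]}' 35; python3 -c "
from h import *
print(robot.get_state()['moment'])"
```

```text
t: 18.4
eef_pos: [0.6105, -0.1165, 0.0882]
eef_rot: [[-0.009, 1.0, 0.001], [1.0, 0.009, -0.0], [-0.0, 0.001, -1.0]]
ft_force: [-2.6, 0.1, 5.8]
finger_gap: 0.0488
finger_force: 36.2
[0.11106832 0.30687393 0.04066435]
```

```bash
python3 -m inch '{"rows":[[0,0,0,0,0,0,4],[0,0,0,0,0,0,4],[0,0,0,0,0,0,4],[0,0,0,0,0,0,4],[0,0,0,0,0,0,4],[0,0,0,0,0,0,0]]}'; python3 -c "
from h import *
print(robot.get_state()['moment'])"
```

```text
t: 19.15
eef_pos: [0.6108, -0.1174, 0.0887]
eef_rot: [[0.334, 0.943, 0.002], [0.943, -0.334, -0.002], [-0.001, 0.003, -1.0]]
ft_force: [-1.3, -2.1, 7.4]
finger_gap: 0.0492
finger_force: 36.4
[-0.25332742  0.49427916  0.07160795]
```

Turning 20 deg adds almost no torque (0.07 N m), so this is the loosening direction. I continue.

```bash
python3 -m inch '{"rows":[[0,0,0,-0.005,0,0,6],[0,0,0,-0.005,0,0,6],[0,0,0,-0.005,0,0,6],[0,0,0,-0.005,0,0,6],[0,0,0,-0.005,0,0,6],[0,0,0,-0.005,0,0,6],[0,0,0,0,0,0,0]]}'; python3 -c "
from h import *
print(robot.get_state()['moment'])"
```

```text
t: 20.02
eef_pos: [0.6112, -0.1168, 0.0898]
eef_rot: [[0.824, 0.567, 0.003], [0.567, -0.824, -0.001], [0.002, 0.002, -1.0]]
ft_force: [0.2, 0.4, 4.3]
finger_gap: 0.0485
finger_force: 36.1
[-0.05627751 -0.04786373 -0.02394705]
```

```bash
python3 -m inch '{"rows":[[0,0,0,-0.005,0,0,6],[0,0,0,-0.005,0,0,6],[0,0,0,-0.005,0,0,6],[0,0,0,-0.005,0,0,6],[0,0,0,-0.005,0,0,6],[0,0,0,-0.005,0,0,6],[0,0,0,-0.005,0,0,6],[0,0,0,-0.005,0,0,6],[0,0,0,0,0,0,6],[0,0,0,0,0,0,5],[0,0,0,0,0,0,0]]}'; python3 -c "
from h import *
s=robot.get_state();print(s['moment'],s['joint_pos'])"
```

```text
t: 21.4
eef_pos: [0.6097, -0.1163, 0.0907]
eef_rot: [[0.911, -0.412, -0.001], [-0.412, -0.911, 0.0], [-0.001, 0.0, -1.0]]
ft_force: [0.3, -0.3, -1.3]
finger_gap: 0.0485
finger_force: 36.2
[ 0.0430351  -0.02189984 -0.05333828] [-2.56520225e-01  4.67717429e-01  1.55105904e+00  2.62321744e-05
  1.12385055e+00  1.73936761e+00]
```

```bash
python3 -m inch '{"rows":[[0,0,0,-0.03,0,0,0],[0,0,0,-0.03,0,0,0],[0,0,0,-0.03,0,0,0],[0,0,0,-0.03,0,0,0],[0,0,0,0,0,0,0]]}'
```

```text
t: 22.02
eef_pos: [0.6103, -0.1164, 0.0987]
eef_rot: [[0.91, -0.414, 0.0], [-0.414, -0.91, -0.0], [0.001, -0.0, -1.0]]
ft_force: [-0.0, 0.1, -1.7]
finger_gap: 0.0487
finger_force: 36.2
```

It lifts freely, with under 2 N of force. Now up to about 6 cm.

```bash
python3 -m inch '{"rows":[[0,0,0,-0.08,0,0,0],[0,0,0,-0.15,0,0,0],[0,0,0,-0.2,0,0,0],[0,0,0,-0.2,0,0,0],[0,0,0,-0.13,0,0,0],[0,0,0,-0.07,0,0,0],[0,0,0,0,0,0,0],[0,0,0,0,0,0,0],[0,0,0,0,0,0,0]]}'; python3 - <<'E'
from h import *
s=robot.camera('scene')[:,:,::-1][160:360,110:310];t=robot.camera('top')[:,:,::-1][120:300,120:460]
o=np.zeros((600,800,3),np.uint8);o[:400,:400]=cv2.resize(s,(400,400),interpolation=cv2.INTER_CUBIC);o[:212,400:]=cv2.resize(t,(400,212),interpolation=cv2.INTER_CUBIC)
o[212:512,400:]=cv2.resize(robot.camera('wrist')[:,:,::-1],(400,300))
cv2.imwrite('pics/end.png',np.clip(o*1.4,0,255).astype('uint8'))
E
```

```text
t: 23.15
eef_pos: [0.6098, -0.1163, 0.1477]
eef_rot: [[0.91, -0.415, -0.001], [-0.415, -0.91, 0.0], [-0.001, 0.0, -1.0]]
ft_force: [0.1, 0.2, -1.6]
finger_gap: 0.0487
finger_force: 36.2
```

View pics/end.png

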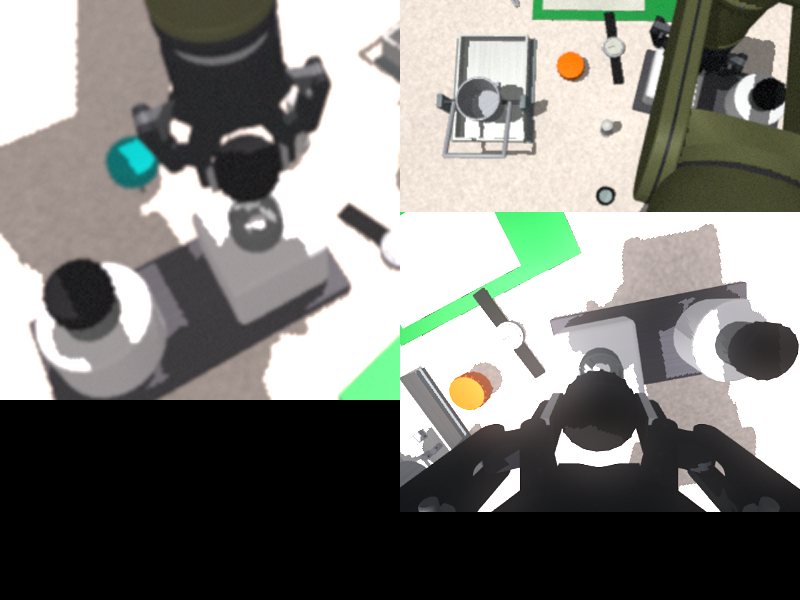

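The final picture shows the cap held level over the open neck (scene crop: cap at (247,168), neck at (256,222)). The basket is upright, and the watch, loupe, holder and round cap are where they were. Handing in.

```bash
python3 -c "
from bench import robot
print(robot.hand_in())"
```

```text
the job is handed in; nothing more can be done
None
```

The job is handed in after about 23 s: the basket was emptied and swung back upright, and the square tank's cap (left-hand thread) is held level about 6 cm above its neck; I saw the basket empty and links in the tray, but didn't count all four there.

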